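# Switch on the jar warmer through its dial guard

### The arm

A 6-joint arm with a two-finger parallel gripper is mounted at the origin on a cart in front of the work surface, level with it; the furniture and walls round the work are solid. World frame = base frame: x ahead of the robot, y to its left, z up, the work surface at z = 0. Lengths are in m, angles in degrees, forces in N, time in s.
With the tool pointing down it reaches from about 0.35 to 0.8 m from the base axis. Payload 7.3 kg.
Tool frame: the origin (TCP) lies midway between the tips of the shut fingers; the grasp point (between the pads) lies bot.tcp_to_grasp behind it (bot.tcp_to_grasp is the distance from the TCP to the grasp point, in m); z points along the fingers, y is the line along which they close (so a half turn about z gives the same grasp; the last joint's range is limited). The gripper opens to 85 mm and grips with 20 to 120 N. Pads are 22 mm wide; open, the fingers measure 114 mm over their backs; the gripper's body (76 mm by 85 mm) begins 54 mm behind the grasp point. The pads swing forward as they close: fully open they stand 13 mm farther back than shut.
Start: joints at [-8.365, 19.595, 87.324, -0, 73.075, -8.365], TCP at [0.525, 0, 0.231] pointing down, gripper open.
Joint ranges: [-145.02, 145.02], [-44.19, 115.74], [2.07, 154.8], [-57.11, 237.11], [16.16, 152.29], [-177.93, 177.93]. Speed limits (degrees/s): [147.25, 147.25, 180, 180, 180, 180].

### API

Orientations are given as [roll, pitch, yaw] about the fixed x, y, z axes, in that order (R = Rz(yaw) Ry(pitch) Rx(roll)).
In Python, from cell import bot gives the robot as it stands.
- The arm moves only by the shell command python3 -m inch 'ROWS'. ROWS is JSON, a list that holds one entry, the list of rows, each a list of 7 numbers: the finger opening in m, from 0 to 0.0854, then the shift along the tool's x, y, z in m, then the turn, a rotation vector about the tool's x, y, z in degrees. A call has 1 to 8 rows; each row shifts and turns the commanded pose from where the row before left it, along the tool's axes as they then stand; what a row does not reach is not made up. A row lasts 1/10 s, in which the tool goes at most 50 mm and 8.59 degrees, less where a joint would pass 70% of its speed; a pose out of reach is approached as far as the arm can. A call with a gripper value outside its range is refused whole. The fingers move at their own pace and stop on an object; the grip force is fixed at half the most. Time passes only in rows, so rows that do not move let the fingers close. It gives the time, the measured TCP pose, the force and the opening at its end, in the units of the state.
- bot.state(): the state, without advancing time (a new reading comes with each control period).
- bot.get_image(name): name is "scene" or "side" or "wrist"; returns a dict with "color" (384x512x3 uint8, blue, green, red), "range_z" (384x512 float32, m along the optical axis (not along the pixel's ray), 0 where there is no reading), "fx", "fy", "cx", "cy" (pixels), "k1" (the pictures are not rectified: a ray, as slopes to the right and down, at radius r is drawn at 1 + k1 r^2 times it, then the intrinsics apply), "T" (4x4, takes a point from camera to world coordinates); the wrist camera has in their place "T_tool_cam" (4x4, takes a point from camera to tool coordinates, whose origin is the TCP and whose axes are the flange's). Camera axes: x right, y down, z forward; pixel columns grow to the right and rows downward; lengths in m; the calibration is good to about 2 mm. A picture is of the moment at which its call begins: read the wrist's pose just before it.
- bot.sign_off(): hands the job in, once; it reports no verdict.
The state is a dict: "time_s": time; "joint_positions": joint angles; "qvel": joint speeds; "effort": joint torques, N m; "ee_pos": TCP position; "tcp_rot": TCP orientation; "wrist_force": force on the tool from outside, world axes, zero at the start; "torque": the same for the moment, N m; "opening": opening from 0.0 (shut) to 1.0 (fully open).
Only numpy, scipy, OpenCV 4.12 (cv2) and the standard library are available. Lean on these libraries where they do the work, as an engineer would, in place of code of your own. Each camera call takes 0.05 s, during which the arm holds its last target. There are 200 camera calls.

### The job

Switch the jar warmer on: reach down through the round opening in its guard plate, press the dial in against its spring just far enough to free it, keep it pressed while turning it clockwise from the white dot to the red dot, and let it spring back up there; do not lean hard on the guard plate or ram the dial down onto its pad. Then stand the honey jar upright in the middle of the warming plate, wholly on it, and let go. Leave the salt shaker, the spice jar and the blue egg cup standing where they are.

Things in the scene. Friction and masses are not known exactly. Their poses are not given: they have to be found in the camera images.
- warmer: Jar warmer, fixed, 110 x 226 mm; origin on the worktop below its middle, z up. Its +y half is the control block (110 x 112 mm, 62 mm high, black, aluminium guard plate on top), its -y half a black block 35 mm high with the warming plate. Housing, guard plate and the pad under the dial bear no more than 10 N.
- guard (a point): Centre of the round opening in the guard plate, at the plate's upper face, on the dial's axis. Opening 76 mm wide, plate 8 mm thick; below it a well 98 x 100 mm inside. In it sits the dial: a grey disc 64 mm wide, 4 mm thick, with an upright white grip bar across its middle, 40 mm long, 12 mm thick, 8 mm high, a red line on the end that points to the dots.
- well_floor (a point): Floor of the well under the dial, on its axis, 56 mm below the guard opening. The dial's depth is not measured and must be felt: at rest its disc's upper face lies anywhere from 24 to 44 mm below the guard opening (the grip bar's top 8 mm higher). Its travel when pressed is 5.5 mm wherever it lies; then it meets a hard pad, which bears no more than 10 N.
- white_dot (a point): White dot on the guard plate: off. How the dial is sprung: it starts to sink under a push of about 4.5 N and takes 1.2 N more for each mm. At rest a tab locks it; pressed in more than 2.5 mm (7.5 N) it can be turned. A total push of 8.5 to 9.5 N is right.
- red_dot (a point): Red dot on the guard plate: on. 0.625 rad clockwise (from above) of the warmer's +x direction as seen from the dial's axis; the white dot is as far counter-clockwise. Just past the notch at either dot a fixed stop blocks the dial even when pressed, so turning lightly against the stop and letting go seats it.
- dial (a joint): Turning angle of the dial, rad, growing clockwise seen from above: about 0 with the grip bar's red end at the white dot, 1.25 with it at the red dot. At both dots is a notch with about 0.08 rad of play to each side, in which the dial springs fully up and is locked; in between a ledge keeps it down.
- plate_top (a point): Centre of the upper face of the dark round warming plate, 100 mm wide, 40 mm above the worktop, fixed on the low half of the warmer, 116 mm from the dial's axis.
- honey_mid (a point): Centre (half-way up) of the honey jar: round, 65 mm wide, 86 mm high, dark lid, standing upright on the worktop to the right of the warmer; 43 mm above its underside, z along its height.
- salt: Salt shaker, 44 mm wide, 90 mm high, grey top; origin at the centre of its underside. To be left alone.
- spice: Spice jar with red lid, 45 mm wide, 106 mm high; origin at the centre of its underside. To be left alone.
- egg_cup: Blue egg cup, 49 mm wide, 60 mm high; origin at the centre of its underside. To be left alone.
- honey: The same honey jar, its origin at the centre of its underside.
Things that resemble listed ones, but are neither listed nor needed, are in the scene too. Leave any orange look-alike of the honey alone.

How it is judged:
By the outcome, as a careful person would: the job done as asked, in the order asked, and still so for the second after the job is handed in, with the robot touching nothing.
It also fails if it takes over 72 s, if anything falls off the work surface, if the arm or the gripper's body presses on something with over 40 N, if the wrist force passes 120 N, or if a joint passes its speed limit or range.

## Working session

There is one attempt and no reset: what is moved stays moved. The work goes in short steps, Python scripts to look and compute and a shell command to move; the robot and the scene stay as the last step left them, time stands still between calls to the robot, and variables do not carry over. Pictures are saved under pics/ and viewed, on a budget of 10 in all, crops included, one or two more only if the job needs it, and the job is handed in when it is done.

```bash
mkdir -p pics; ls; cat > h.py <<'E'
import numpy as np, cv2
from cell import bot
from scipy.spatial.transform import Rotation as R
def tool():
    s=bot.state(); T=np.eye(4); T[:3,:3]=R.from_euler('xyz',s['tcp_rot'],degrees=True).as_matrix(); T[:3,3]=s['ee_pos']; return T
def grab(n,save=None):
    T=tool(); im=bot.get_image(n)
    im=dict(im); im['Tw']=T@im['T_tool_cam'] if n=='wrist' else np.array(im['T'])
    if save: cv2.imwrite('pics/'+save,im['color'])
    return im
def rays(im,uv):
    uv=np.atleast_2d(np.array(uv,float)); d=(uv-[im['cx'],im['cy']])/[im['fx'],im['fy']]
    p=d.copy()
    for _ in range(20): p=d/(1+im['k1']*(p**2).sum(1,keepdims=True))
    return np.c_[p,np.ones(len(p))]@im['Tw'][:3,:3].T, im['Tw'][:3,3]
def onz(im,uv,z):
    d,o=rays(im,uv); return o+d*((z-o[2])/d[:,2])[:,None]
E
python3 - <<'E'
from h import *
print(bot.state(), bot.tcp_to_grasp)
a=grab('scene');b=grab('side');c=grab('wrist')
import pickle; pickle.dump([a,b,c],open('im0.pkl','wb'))
cv2.imwrite('pics/a.png',cv2.resize(a['color'],(800,600)))
cv2.imwrite('pics/b.png',np.vstack([np.hstack([cv2.resize(b['color'],(400,300)),cv2.resize(c['color'],(400,300))])]))
for i in (a,b,c): print(i['Tw'].round(3).tolist(),i['fx'],i['cx'],i['cy'],i['k1'])
E
```

```text
pics
{'time_s': 0.0, 'joint_positions': array([-8.36397977e+00,  1.96370945e+01,  8.73766682e+01, -1.96245142e-05,
        7.30740539e+01, -8.36635744e+00]), 'qvel': array([ 0.04508909, -0.03943362, -0.00750805, -0.11616335,  0.0230333 ,
        0.11375115]), 'effort': array([ 5.72253757e-04, -4.33677435e+01, -2.46005630e+01, -7.37992127e-05,
        7.83137977e-03, -1.18290802e-05]), 'ee_pos': array([5.24607398e-01, 9.09095197e-05, 2.30623417e-01]), 'tcp_rot': array([-1.79913115e+02, -1.27589313e-02,  9.00023737e+01]), 'wrist_force': array([-0.47060853,  0.15094244, -0.3508699 ]), 'torque': array([ 0.01208012, -0.04615456, -0.01827936]), 'opening': 1.0006213745710624} 0.0187
[[-0.901, -0.192, 0.39, -0.16], [-0.434, 0.369, -0.822, 1.1], [0.014, -0.91, -0.415, 0.63], [0.0, 0.0, 0.0, 1.0]] 479.39122343572984 256.6558782299276 187.7256777316981 -0.12324224598080681
[[-0.999, 0.028, -0.04, 0.417], [0.049, 0.545, -0.837, 0.925], [-0.002, -0.838, -0.546, 0.701], [0.0, 0.0, 0.0, 1.0]] 353.5825956120691 254.00178509478908 188.6884976953959 0.02196874417012449
[[1.0, -0.0, -0.002, 0.525], [-0.001, -0.959, -0.282, 0.073], [-0.001, 0.282, -0.959, 0.373], [0.0, 0.0, 0.0, 1.0]] 315.4306310295432 253.6573015292125 195.93034217394262 -0.04803344896178075
```

View pics/a.png

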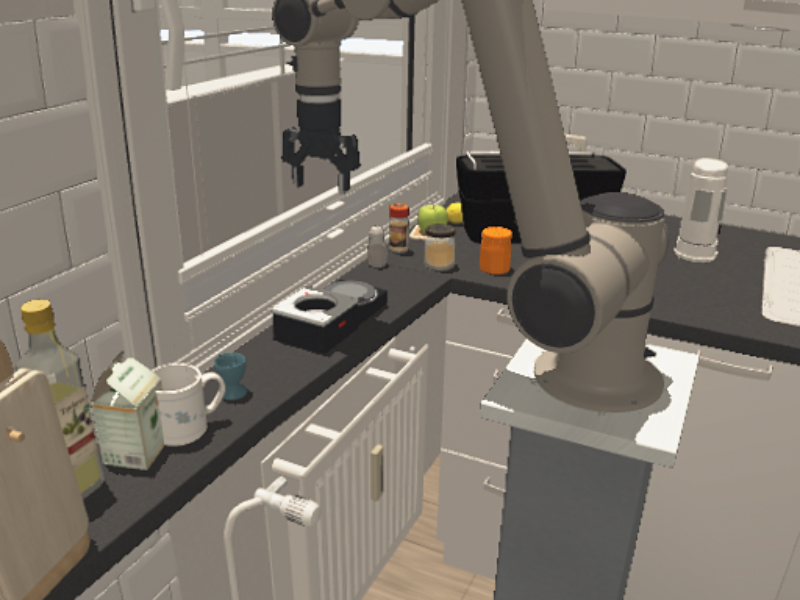

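View pics/b.png

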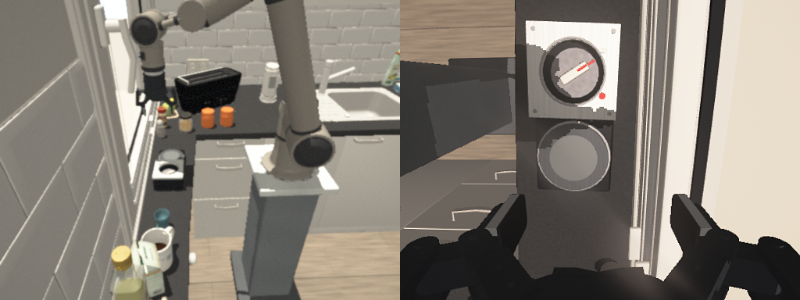

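The wrist view shows the guard plate with its opening (~575,70 in the mosaic), the grip bar with its red end pointing up-right, the red dot (~602,96) and the warming plate (~573,155). The honey jar (dark lid) is at about (440,247) in the scene view.

```bash
python3 - <<'E'
from h import *
import pickle; a,b,c=pickle.load(open('im0.pkl','rb'))
im=c['color']; hsv=cv2.cvtColor(im,cv2.COLOR_BGR2HSV)
roi=np.zeros(im.shape[:2],np.uint8); roi[15:165,155:290]=1
m=((hsv[...,2]>130)&(hsv[...,1]<60)).astype(np.uint8)*roi
cs,h=cv2.findContours(m,cv2.RETR_CCOMP,cv2.CHAIN_APPROX_NONE)
for k,q in enumerate(cs):
    if cv2.contourArea(q)>150:
        print(k,h[0][k],cv2.contourArea(q),cv2.boundingRect(q))
red=((hsv[...,1]>140)&((hsv[...,0]<8)|(hsv[...,0]>172))).astype(np.uint8)*roi
n,l,st,ce=cv2.connectedComponentsWithStats(red)
for i in range(1,n):
    if st[i][4]>5: print('red',ce[i],st[i],onz(c,ce[i],.062).round(4))
# range points world
v,u=np.mgrid[0:384,0:512]; z=c['range_z']
d,o=rays(c,np.c_[u.ravel(),v.ravel()]); P=(o+d*z.reshape(-1,1)).reshape(384,512,3); 
print('guard z',np.median(P[...,2][(m>0)&(z>0)]))
for (x,y) in [(222,90),(228,100),(205,85),(225,110),(220,200),(165,60),(275,60),(275,130)]: print(x,y,P[y,x].round(4),im[y,x])
vis=cv2.resize(im[15:250,140:300],None,fx=3.4,fy=2.5,interpolation=cv2.INTER_CUBIC)
vis=cv2.resize(im[15:255,140:300],None,fx=2.5,fy=2.5,interpolation=cv2.INTER_CUBIC)
s=a['color'][110:190,200:360]; vis2=cv2.resize(s,None,fx=2.5,fy=2.5); 
vis=np.hstack([vis,np.vstack([vis2,np.zeros((400,400,3),np.uint8)])])
r=P[15:255,140:300,2]; r=np.clip(r/0.08*255,0,255).astype(np.uint8); r=cv2.applyColorMap(r,cv2.COLORMAP_JET); vis[200:560,400:640]=cv2.resize(r,(240,360))
cv2.imwrite('pics/c.png',vis)
E
```

```text
7 [17  6  8 -1] 2608.5 (198, 61, 56, 64)
17 [-1  7 18 -1] 13449.0 (161, 26, 122, 127)
38 [39 37 -1 17] 5678.5 (176, 49, 86, 89)
red [244.31818182  79.36363636] [240  77   9   6  22] [[0.5155 0.0946 0.062 ]]
red [232.5  86.5] [227  83  12   8  30] [[0.5043 0.0883 0.062 ]]
red [258.32608696 122.32608696] [255 119   8   8  46] [[0.5286 0.0553 0.062 ]]
guard z 0.060959039224455946
222 90 [0.4923 0.086  0.0403] [229 241 247]
228 100 [0.4976 0.0764 0.0339] [173 177 190]
205 85 [0.4743 0.0913 0.0326] [168 174 189]
225 110 [0.4944 0.0664 0.0345] [167 172 186]
220 200 [ 0.4867 -0.0301  0.0385] [132 140 145]
165 60 [0.4421 0.1123 0.0606] [122 131 135]
275 60 [0.5438 0.1116 0.0615] [246 250 252]
275 130 [0.5447 0.0481 0.0636] [246 251 253]
```

View pics/c.png

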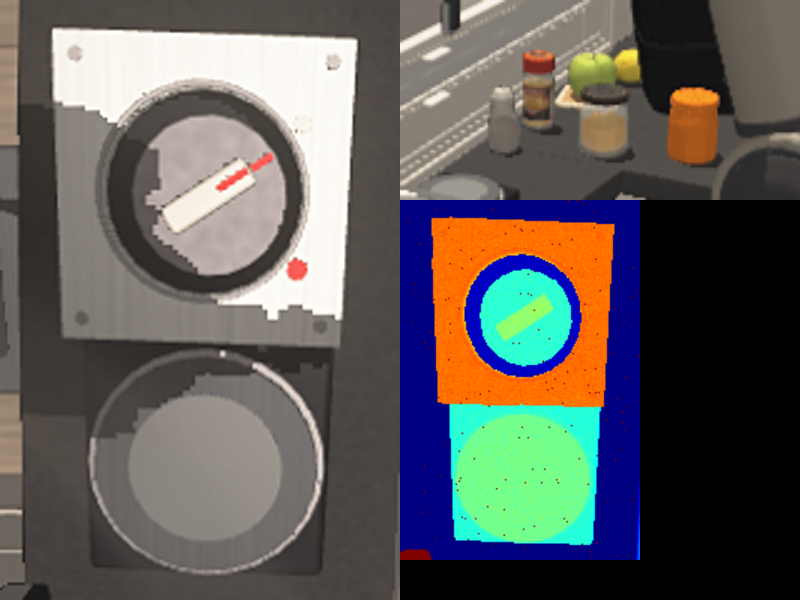

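The range map cleanly separates the guard, its opening, the disc, the bar and the plate. I'll fit from it, and get the honey jar and its neighbours from the scene camera.

```bash
cat >> h.py <<'E'
def cloud(im):
    v,u=np.mgrid[0:384,0:512]; d,o=rays(im,np.c_[u.ravel(),v.ravel()])
    P=o+d*im['range_z'].reshape(-1,1); P[im['range_z'].ravel()<=0]=np.nan; return P.reshape(384,512,3)
E
python3 - <<'E'
from h import *
import pickle; a,b,c=pickle.load(open('im0.pkl','rb'))
P=cloud(c); Z=cv2.medianBlur(np.nan_to_num(P[...,2]).astype(np.float32),3)
roi=np.zeros(Z.shape,bool); roi[15:250,145:300]=1
g=((Z>.054)&(Z<.069)&roi).astype(np.uint8)
cs,h=cv2.findContours(g,cv2.RETR_CCOMP,cv2.CHAIN_APPROX_NONE)
k=max(range(len(cs)),key=lambda i:cv2.contourArea(cs[i])); out=cs[k][:,0]
w=onz(c,out,.062)[:,:2]; r=cv2.minAreaRect((w*1000).astype(np.float32)); print('guard rect',r)
ins=[cs[i][:,0] for i in range(len(cs)) if h[0][i][3]==k]; q=max(ins,key=len)
w=onz(c,q,.062)[:,:2]; print('hole',cv2.fitEllipse((w*1000).astype(np.float32)))
hc,_=cv2.minEnclosingCircle((w*1000).astype(np.float32)); print(hc)
d=(np.hypot(P[...,0]-hc[0]/1e3,P[...,1]-hc[1]/1e3)<.031)&roi
zs=P[...,2][d]; zs=zs[zs>0]; print(np.histogram(zs,bins=np.arange(.02,.06,.001)))
zd=np.median(zs[zs<.0365]); bar=d&(P[...,2]>zd+.004); zb=np.median(P[...,2][bar]);print('disc',zd,'bar',zb,'guard',np.median(P[...,2][g>0]))
vb,ub=np.nonzero(bar); print('bar',cv2.minAreaRect((onz(c,np.c_[ub,vb],zb+.001)[:,:2]*1000).astype(np.float32)))
vd,ud=np.nonzero(d&(P[...,2]>.028)); print('disc',cv2.minEnclosingCircle((onz(c,np.c_[ud,vd],zd)[:,:2]*1000).astype(np.float32)))
# plate
p=(Z>.0375)&(Z<.045)&roi; p[:150]=0; 
lo=(Z>.028)&(Z<.037)&roi; lo[:150]=0; print('low z',np.median(P[...,2][lo]),'plate z',np.median(P[...,2][p]))
vp,up=np.nonzero(p); print('plate',cv2.minEnclosingCircle((onz(c,np.c_[up,vp],.04)[:,:2]*1000).astype(np.float32)), cv2.minAreaRect((onz(c,np.c_[up,vp],.04)[:,:2]*1000).astype(np.float32)))
# scene cloud objects
S=cloud(a); hh=cv2.cvtColor(a['color'],cv2.COLOR_BGR2HSV)
r=(S[...,2]>.012)&(S[...,2]<.12)&(S[...,0]>.3)&(S[...,0]<.85)&(S[...,1]<.55)&(S[...,1]>-.6)
n,l,st,ce=cv2.connectedComponentsWithStats(r.astype(np.uint8))
for i in range(1,n):
    if st[i][4]>40:
        X=S[l==i]; print(st[i],np.percentile(X,[2,50,98],axis=0).round(3).tolist())
pickle.dump(S,open('S.pkl','wb'))
E
```

```text
guard rect ((492.684326171875, 82.92326354980469), (112.4915542602539, 110.20950317382812), 87.65354919433594)
hole ((493.6573181152344, 82.50846862792969), (74.18431091308594, 74.76321411132812), 174.70346069335938)
(493.4974060058594, 82.47957611083984)
(array([   0,    0,    0,    0,    0,    0,    0,    0,    0,    0,    0,
         30,  420, 1141,  762,   93,    3,    4,    8,   25,  107,  220,
        122,   19,    0,    0,    0,    0,    0,    0,    0,    0,    0,
          0,    0,    0,    0,    0,    0]), array([0.02 , 0.021, 0.022, 0.023, 0.024, 0.025, 0.026, 0.027, 0.028,
       0.029, 0.03 , 0.031, 0.032, 0.033, 0.034, 0.035, 0.036, 0.037,
       0.038, 0.039, 0.04 , 0.041, 0.042, 0.043, 0.044, 0.045, 0.046,
       0.047, 0.048, 0.049, 0.05 , 0.051, 0.052, 0.053, 0.054, 0.055,
       0.056, 0.057, 0.058, 0.059]))
disc 0.03370327886119462 bar 0.0414642288162716 guard nan
bar ((492.7694091796875, 82.94789123535156), (39.73015594482422, 12.160590171813965), 31.413253784179688)
disc ((493.40704345703125, 82.50858306884766), 31.08686065673828)
low z nan plate z nan
plate ((488.5571594238281, -31.708120346069336), 49.627323150634766) ((488.3789978027344, -31.594768524169922), (98.65473937988281, 97.27350616455078), 0.0811898484826088)
[   52   112   281   185 13875] [[0.322, -0.522, 0.015], [0.53, 0.138, 0.063], [0.592, 0.54, 0.118]]
```

Guard centre ≈ (0.493, 0.0825), warmer yaw ≈ −2.4°, bar ≈ 32° and its top ≈ 20 mm below the guard. Next: honey and neighbours, and the clearance to the wall.

```bash
python3 - <<'E'
from h import *
import pickle; a,b,c=pickle.load(open('im0.pkl','rb')); S=pickle.load(open('S.pkl','rb'))
from scipy.optimize import least_squares
cam=a['Tw'][:3,3]
for n,(u,v),r,hgt in [('honey',(282,158),.0325,.086),('spice',(255,148),.0225,.106),('salt',(242,160),.022,.09),('egg',(147,240),.0245,.06),('orange',(317,160),.0325,.086)]:
    s=np.zeros(S.shape[:2],bool); s[v-30:v+30,u-22:u+22]=1
    seed=np.nanmedian(S[v-2:v+3,u-2:u+3].reshape(-1,3),axis=0)
    X=S[s]; X=X[(X[:,2]>.015)&(X[:,2]<hgt-.006)&(np.hypot(*(X[:,:2]-seed[:2]).T)<2*r)]
    away=(seed-cam)[:2]; away/=np.linalg.norm(away)
    f=least_squares(lambda p:np.hypot(X[:,0]-p[0],X[:,1]-p[1])-r,seed[:2]+away*r,loss='soft_l1',f_scale=.002)
    print(n,seed.round(3),f.x.round(4),len(X),np.abs(f.fun).mean().round(4))
# wall: points with x>.54 by y-bands
for z0 in np.arange(0,.5,.05):
    for nm,Q in (('s',S),('w',cloud(c))):
        k=(Q[...,2]>z0+.01)&(Q[...,2]<z0+.05)&(Q[...,1]>-.05)&(Q[...,1]<.25)&(Q[...,0]>.55)
        if k.sum()>20: print(nm,z0.round(2),k.sum(),np.percentile(Q[k][:,0],[1,10,50]).round(3))
w=c; import sys
E
python3 -m inch '[[[0.02,0.05,-0.02,0,0,0,-8.5],[0.02,0.03,-0.012,0,0,0,-8.5],[0.02,0,0,0,0,0,-8.5],[0.02,0,0,0,0,0,-8.5],[0.02,0,0,0,0,0,-8.5],[0.02,0,0,0,0,0,-8.5],[0.02,0,0,0,0,0,-8.5],[0.02,0,0,0,0,0,-8.5]]]'
```

```text
honey [ 0.41  -0.297  0.054] [ 0.4256 -0.3249] 341 0.0024
spice [ 0.535 -0.348  0.053] [ 0.546  -0.3651] 289 0.0028
salt [ 0.537 -0.249  0.041] [ 0.551  -0.2661] 230 0.0035
egg [0.491 0.331 0.044] [0.5049 0.3121] 259 0.0041
orange [ 0.3   -0.333  0.055] [ 0.309  -0.3633] 361 0.0022
s 0.0 709 [0.576 0.58  0.587]
w 0.0 1888 [0.579 0.58  0.583]
s 0.05 852 [0.578 0.58  0.582]
w 0.05 623 [0.581 0.581 0.582]
s 0.1 942 [0.573 0.575 0.579]
w 0.1 14986 [0.575 0.577 0.628]
s 0.15 1026 [0.572 0.574 0.578]
w 0.15 12709 [0.574 0.575 0.581]
w 0.2 251 [0.567 0.567 0.567]
s 0.25 136 [0.557 0.564 0.569]
w 0.25 7487 [0.564 0.567 0.579]
s 0.3 166 [0.551 0.554 0.581]
w 0.3 2599 [0.55  0.551 0.557]
time_s: 0.95
ee_pos: [0.49, 0.0744, 0.2311]
tcp_rot: [-180.0, -0.0, 158.4]
wrist_force: [0.8, 0.6, -0.1]
opening: 0.232
```

```bash
python3 -m inch '[[[0.02,0,0,0,0,0,-8.5],[0.02,0,0,0,0,0,-8.5],[0.02,0,0,0,0,0,-8.5],[0.02,0,0,0,0,0,-8.5],[0.02,0,0,0,0,0,-8.5],[0.02,0,0,0,0,0,-8.5],[0.02,0,0,0,0,0,-3],[0.02,0,0,0,0,0,0]]]'
cat > dial.py <<'E'
from h import *
c=grab('wrist','d.png'); P=cloud(c); Z=P[...,2]; H=np.array([.4932,.0827])
r=np.hypot(P[...,0]-H[0],P[...,1]-H[1])
g=(r<.06)&(abs(Z-.062)<.006); 
m=((Z>.054)&(Z<.07)).astype(np.uint8); m=cv2.medianBlur(m,3)
cs,h=cv2.findContours(m,cv2.RETR_CCOMP,cv2.CHAIN_APPROX_NONE)
for i,q in enumerate(cs):
    if h[0][i][3]>=0 and cv2.contourArea(q)>1500:
        w=onz(c,q[:,0],.062)[:,:2]; print('hole',cv2.fitEllipse((w*1000).astype(np.float32)))
zs=Z[r<.031]; zs=zs[(zs>.005)&(zs<.05)]; zd=np.median(zs); bar=(r<.03)&(Z>zd+.004)&(Z<.05)
zb=np.median(Z[bar]); print('disc',zd,'bar',zb,'guard',np.median(Z[g]))
vb,ub=np.nonzero(bar); print('bar',cv2.minAreaRect((onz(c,np.c_[ub,vb],zb)[:,:2]*1000).astype(np.float32)))
print(bot.state()['ee_pos'],bot.state()['tcp_rot'])
E
python3 dial.py
```

```text
time_s: 1.75
ee_pos: [0.49, 0.0743, 0.2311]
tcp_rot: [180.0, -0.0, -148.0]
wrist_force: [-1.0, 0.2, -0.1]
opening: 0.237
hole ((491.2337646484375, 81.69770050048828), (74.0172119140625, 74.7883071899414), 37.66291427612305)
disc 0.033726600816183006 bar 0.041386888325643634 guard 0.06123625318920217
bar ((491.697265625, 82.16932678222656), (38.67251968383789, 10.938641548156738), 31.96274757385254)
[0.49001695 0.07434143 0.23112722] [ 1.79989629e+02 -1.81681238e-02 -1.48078941e+02]
```

View pics/d.png

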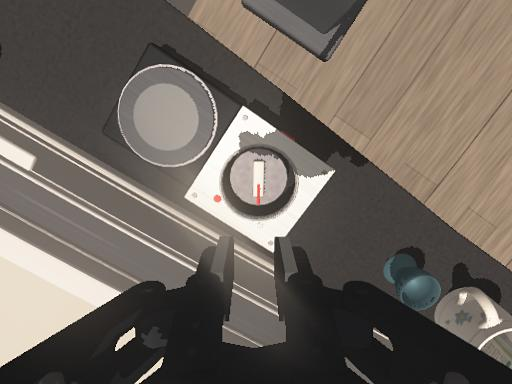

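```bash
python3 -m inch '[[[0.02,-0.0061,0.0049,0.03,0,0,0],[0.02,0,0,0.04,0,0,0],[0.02,0,0,0.04,0,0,0],[0.02,0,0,0.03,0,0,0],[0.02,0,0,0.015,0,0,0],[0.02,0,0,0,0,0,0],[0.02,0,0,0,0,0,0]]]'; python3 - <<'E'
from h import *
c=grab('wrist'); cv2.imwrite('pics/e.png',c['color']); print(bot.state()['ee_pos'])
E
```

```text
time_s: 2.5
ee_pos: [0.4931, 0.0817, 0.0767]
tcp_rot: [-180.0, 0.0, -148.1]
wrist_force: [-0.3, -0.9, 0.1]
opening: 0.236
[0.49345265 0.08175358 0.07721768]
```

View pics/e.png

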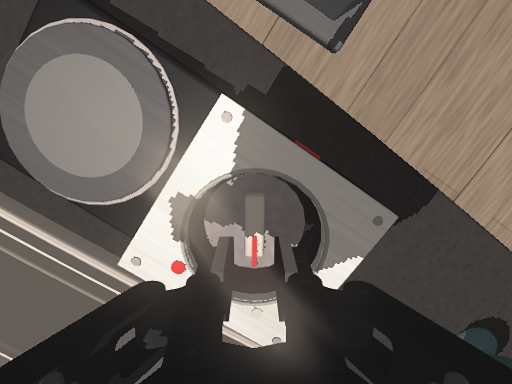

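The bar lies midway between the fingers (pixel columns ~225–290, bar at ~254), centred in the opening. Descending.

```bash
python3 -m inch '[[[0.02,0,0,0.012,0,0,0],[0.02,0,0,0.01,0,0,0],[0.02,0,0,0.008,0,0,0],[0.02,0,0,0.005,0,0,0],[0.02,0,0,0.002,0,0,0],[0.02,0,0,0,0,0,0],[0.02,0,0,0,0,0,0]]]';  python3 -m inch '[[[0.02,0,0,0.001,0,0,0],[0.02,0,0,0.001,0,0,0],[0.02,0,0,0.0005,0,0,0],[0.02,0,0,0,0,0,0]]]'
```

```text
time_s: 3.25
ee_pos: [0.4929, 0.0817, 0.0395]
tcp_rot: [-180.0, 0.0, -148.0]
wrist_force: [0.6, -0.2, 0.4]
opening: 0.233
time_s: 3.65
ee_pos: [0.4927, 0.0817, 0.0368]
tcp_rot: [-180.0, 0.0, -148.0]
wrist_force: [0.7, 0.2, -0.6]
opening: 0.234
```

```bash
for i in 1; do python3 -m inch '[[[0.02,0,0,0.001,0,0,0],[0.02,0,0,0.0005,0,0,0],[0.02,0,0,0,0,0,0]]]'; done; python3 -m inch '[[[0.02,0,0,0.0005,0,0,0],[0.02,0,0,0,0,0,0]]]';python3 -m inch '[[[0.02,0,0,0.0005,0,0,0],[0.02,0,0,0,0,0,0]]]'
```

```text
time_s: 3.95
ee_pos: [0.4927, 0.0817, 0.0352]
tcp_rot: [-180.0, -0.0, -148.0]
wrist_force: [0.6, -0.0, -0.4]
opening: 0.239
time_s: 4.15
ee_pos: [0.4927, 0.0817, 0.0348]
tcp_rot: [-180.0, 0.0, -148.0]
wrist_force: [-0.6, -0.0, -0.6]
opening: 0.236
time_s: 4.35
ee_pos: [0.4928, 0.0817, 0.0345]
tcp_rot: [-180.0, 0.0, -148.0]
wrist_force: [-1.5, 0.3, 3.9]
opening: 0.232
```

```bash
python3 -m inch '[[[0.0135,0,0,-0.0015,0,0,0],[0.0135,0,0,0,0,0,0],[0.0135,0,0,0,0,0,0]]]'; python3 -m inch '[[[0.0135,0,0,0.0005,0,0,0],[0.0135,0,0,0,0,0,0]]]';python3 -m inch '[[[0.0135,0,0,0.0005,0,0,0],[0.0135,0,0,0,0,0,0]]]'
```

```text
time_s: 4.65
ee_pos: [0.4927, 0.0817, 0.0358]
tcp_rot: [-180.0, 0.0, -148.0]
wrist_force: [0.1, 0.1, 0.3]
opening: 0.155
time_s: 4.85
ee_pos: [0.4927, 0.0817, 0.0352]
tcp_rot: [180.0, -0.0, -148.0]
wrist_force: [-0.2, -0.4, -0.0]
opening: 0.159
time_s: 5.05
ee_pos: [0.4927, 0.0817, 0.0348]
tcp_rot: [-180.0, -0.0, -148.0]
wrist_force: [1.0, -0.7, 0.2]
opening: 0.158
```

```bash
python3 -m inch '[[[0.0135,0,0,0.0007,0,0,0],[0.0135,0,0,0,0,0,0]]]'; python3 -m inch '[[[0.0135,0,0,0.0007,0,0,0],[0.0135,0,0,0,0,0,0]]]';python3 -m inch '[[[0.0135,0,0,0.0007,0,0,0],[0.0135,0,0,0,0,0,0]]]'
```

```text
time_s: 5.25
ee_pos: [0.4928, 0.0817, 0.0343]
tcp_rot: [-180.0, 0.0, -148.0]
wrist_force: [-0.9, -0.4, 3.9]
opening: 0.156
time_s: 5.45
ee_pos: [0.4928, 0.0817, 0.0336]
tcp_rot: [-180.0, 0.0, -148.0]
wrist_force: [-1.1, -0.7, 4.5]
opening: 0.155
time_s: 5.65
ee_pos: [0.4928, 0.0817, 0.0329]
tcp_rot: [-180.0, 0.0, -148.0]
wrist_force: [-1.8, -0.1, 6.1]
opening: 0.156
```

```bash
python3 -m inch '[[[0.0135,0,0,0.0008,0,0,0],[0.0135,0,0,0.0,0,0,0]]]'; python3 -m inch '[[[0.0135,0,0,0.0007,0,0,0],[0.0135,0,0,0,0,0,0]]]';python3 -m inch '[[[0.0135,0,0,0.0006,0,0,0],[0.0135,0,0,0,0,0,0]]]'; python3 - <<'E'
from h import *
f=[]
for i in range(3): bot.get_image('wrist'); f.append(bot.state()['wrist_force'])
print(np.mean(f,0),bot.state()['ee_pos'])
E
```

```text
time_s: 5.85
ee_pos: [0.4928, 0.0817, 0.0322]
tcp_rot: [-180.0, 0.0, -148.0]
wrist_force: [-1.3, -0.7, 6.6]
opening: 0.159
time_s: 6.05
ee_pos: [0.4928, 0.0817, 0.0316]
tcp_rot: [-180.0, 0.0, -148.0]
wrist_force: [-1.9, -0.1, 7.9]
opening: 0.16
time_s: 6.25
ee_pos: [0.4928, 0.0817, 0.031]
tcp_rot: [-180.0, 0.0, -148.0]
wrist_force: [-1.7, -0.1, 8.1]
opening: 0.157
[-2.27916539  0.13234178  8.32292808] [0.49282804 0.08172448 0.03108943]
```

```bash
python3 -m inch '[[[0.0135,0,0,0.0005,0,0,0],[0.0135,0,0,0,0,0,0],[0.0135,0,0,0,0,0,3],[0.0135,0,0,0,0,0,4],[0.0135,0,0,0,0,0,0]]]'; python3 -m inch '[[[0.0135,0,0,0,0,0,4],[0.0135,0,0,0,0,0,4],[0.0135,0,0,0,0,0,4],[0.0135,0,0,0,0,0,0]]]'; python3 -c "
from h import *
print(bot.state()['torque'],bot.state()['wrist_force'])"
```

```text
time_s: 6.9
ee_pos: [0.4927, 0.0817, 0.0306]
tcp_rot: [-180.0, 0.0, -155.1]
wrist_force: [-1.9, 0.1, 8.5]
opening: 0.156
time_s: 7.3
ee_pos: [0.4927, 0.0818, 0.0306]
tcp_rot: [180.0, 0.0, -167.1]
wrist_force: [-2.7, 0.9, 9.0]
opening: 0.159
[ 0.03576811  0.49897991 -0.00606343] [-2.74215642  0.90951202  9.04491584]
```

```bash
python3 -m inch '[[[0.0135,0,0,0,0,0,4],[0.0135,0,0,0,0,0,4],[0.0135,0,0,0,0,0,4],[0.0135,0,0,0,0,0,4],[0.0135,0,0,0,0,0,0]]]';python3 -c "
from h import *
print(bot.state()['torque'],bot.state()['wrist_force'])"; python3 -m inch '[[[0.0135,0,0,0,0,0,4],[0.0135,0,0,0,0,0,4],[0.0135,0,0,0,0,0,4],[0.0135,0,0,0,0,0,4],[0.0135,0,0,0,0,0,4],[0.0135,0,0,0,0,0,0]]]'; python3 -c "
from h import *
print(bot.state()['torque'],bot.state()['wrist_force'])"
```

```text
time_s: 7.8
ee_pos: [0.4927, 0.082, 0.0306]
tcp_rot: [180.0, 0.0, 176.9]
wrist_force: [-2.5, 1.1, 8.9]
opening: 0.161
[ 0.18272725  0.42978943 -0.02505303] [-2.46705434  1.10192169  8.90524094]
time_s: 8.4
ee_pos: [0.4927, 0.0821, 0.0306]
tcp_rot: [180.0, 0.0, 156.9]
wrist_force: [-3.7, 2.2, 9.5]
opening: 0.156
[ 0.32753238  0.44106297 -0.05134807] [-3.69946857  2.22813642  9.51710732]
```

```bash
python3 -m inch '[[[0.0135,0.0005,0,-0.0003,0,0,4],[0.0135,0,0,0,0,0,4],[0.0135,0,0,0,0,0,3],[0.0135,0,0,0,0,0,0]]]'; python3 -c "
from h import *
print(bot.state()['torque'],bot.state()['wrist_force'])";  python3 -m inch '[[[0.0135,0,0,0,0,0,3],[0.0135,0,0,0,0,0,2],[0.0135,0,0,0,0,0,0]]]'; python3 -c "
from h import *
print(bot.state()['torque'],bot.state()['wrist_force'])"
```

```text
time_s: 8.8
ee_pos: [0.4927, 0.0822, 0.031]
tcp_rot: [179.9, 0.0, 145.9]
wrist_force: [-1.9, 1.0, 7.0]
opening: 0.157
[ 0.19460609  0.24391381 -0.06300473] [-1.90443167  0.97324709  7.03869192]
time_s: 9.1
ee_pos: [0.4926, 0.0822, 0.031]
tcp_rot: [179.9, 0.0, 140.9]
wrist_force: [-1.6, 2.4, 9.1]
opening: 0.16
[ 0.25690438  0.28572462 -0.01600417] [-1.63557347  2.35302993  9.13709696]
```

```bash
python3 -m inch '[[[0.0135,0,0,0,0,0,2],[0.0135,0,0,0,0,0,0]]]'; python3 -c "
from h import *
print(bot.state()['torque'],bot.state()['wrist_force'])";  python3 -m inch '[[[0.0135,0,0,0,0,0,2],[0.0135,0,0,0,0,0,0]]]'; python3 -c "
from h import *
print(bot.state()['torque'],bot.state()['wrist_force'])";python3 -m inch '[[[0.0135,0,0,0,0,0,2],[0.0135,0,0,0,0,0,0]]]'; python3 -c "
from h import *
print(bot.state()['torque'],bot.state()['wrist_force'])"
```

```text
time_s: 9.3
ee_pos: [0.4928, 0.0821, 0.031]
tcp_rot: [179.9, 0.1, 138.9]
wrist_force: [-0.8, 0.9, 7.2]
opening: 0.162
[0.17551709 0.18130672 0.00917167] [-0.7609042   0.90692549  7.21576943]
time_s: 9.5
ee_pos: [0.4929, 0.082, 0.031]
tcp_rot: [179.9, 0.1, 136.9]
wrist_force: [-1.0, 1.2, 7.5]
opening: 0.158
[ 0.08488964  0.16879531 -0.0318074 ] [-1.02591311  1.2068092   7.54148506]
time_s: 9.7
ee_pos: [0.493, 0.0821, 0.031]
tcp_rot: [179.9, 0.1, 135.0]
wrist_force: [-0.2, 1.5, 7.0]
opening: 0.155
[ 0.12878754  0.10063411 -0.00834695] [-0.17254258  1.50702016  6.95214323]
```

```bash
python3 -m inch '[[[0.0135,0,0,0.0004,0,0,0],[0.0135,0,0,0,0,0,2],[0.0135,0,0,0,0,0,0]]]'; python3 -c "
from h import *
print(bot.state()['torque'],bot.state()['wrist_force'])";  python3 -m inch '[[[0.0135,0,0,0,0,0,2],[0.0135,0,0,0,0,0,0]]]'; python3 -c "
from h import *
print(bot.state()['torque'],bot.state()['wrist_force'])"
python3 - <<'E'
from h import *
c=grab('wrist'); cv2.imwrite('pics/f.png',c['color'])
E
```

```text
time_s: 10.0
ee_pos: [0.4931, 0.0821, 0.0306]
tcp_rot: [179.9, 0.1, 133.0]
wrist_force: [-0.0, 0.8, 5.8]
opening: 0.157
[0.11888227 0.03042836 0.11212569] [-2.59716290e-03  7.75864758e-01  5.84412319e+00]
time_s: 10.2
ee_pos: [0.4932, 0.0821, 0.0306]
tcp_rot: [179.9, 0.1, 131.0]
wrist_force: [0.1, 1.8, 6.5]
opening: 0.156
[0.1851677  0.04996755 0.28933721] [0.1218631  1.76445363 6.45912724]
```

View pics/f.png

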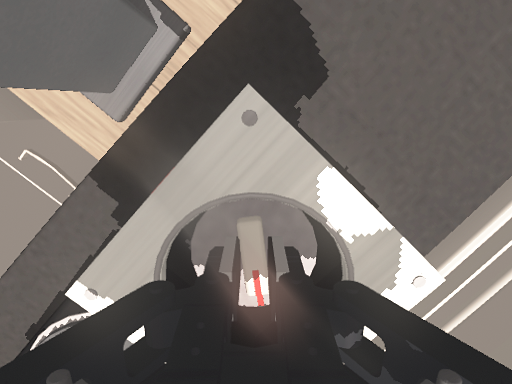

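Vertical torque rises to 0.29 N m: the stop is reached. Let it spring up, then lift clear.

```bash
python3 -m inch '[[[0.0135,0,0,-0.001,0,0,0],[0.0135,0,0,-0.001,0,0,0],[0.0135,0,0,-0.001,0,0,0],[0.0135,0,0,-0.001,0,0,0],[0.0135,0,0,-0.001,0,0,0],[0.0135,0,0,-0.001,0,0,0],[0.016,0,0,0,0,0,-3],[0.02,0,0,0,0,0,0]]]'; python3 -m inch '[[[0.02,0,0,-0.004,0,0,0],[0.02,0,0,-0.01,0,0,0],[0.02,0,0,-0.02,0,0,0],[0.02,0,0,-0.04,0,0,0],[0.02,0,0,-0.045,0,0,0],[0.02,0,0,-0.045,0,0,0],[0.02,0,0,0,0,0,0],[0.02,0,0,0,0,0,0]]]'; python3 dial.py
```

```text
time_s: 11.05
ee_pos: [0.4916, 0.0818, 0.0355]
tcp_rot: [-179.9, -0.1, 134.0]
wrist_force: [0.5, 1.0, -0.4]
opening: 0.235
time_s: 11.85
ee_pos: [0.4925, 0.0819, 0.2015]
tcp_rot: [179.9, 0.1, 134.0]
wrist_force: [-0.3, -0.4, -1.0]
opening: 0.237
hole ((491.3048400878906, 84.26422119140625), (73.28163146972656, 74.60868072509766), 133.83592224121094)
disc 0.033386853412625095 bar 0.04105838953931737 guard 0.06125558072136586
bar ((491.8279724121094, 83.65986633300781), (11.874063491821289, 40.0203971862793), 49.79478073120117)
[0.49175846 0.08186033 0.20010323] [-1.79998171e+02  2.46749294e-03  1.33971171e+02]
```

View pics/d.png

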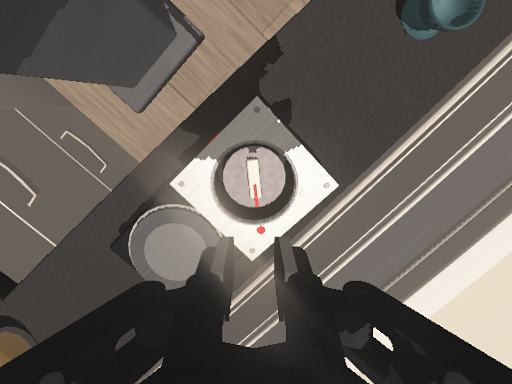

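The dial sits at the red dot: bar at −40° (expected −38 ± 4.6°), turned 72°, and disc depth back at its rest value (27.9 vs 27.5 mm). Next is the honey jar.

```bash
python3 -m inch '[[[0.085,0,0,0,0,0,7.4],[0.085,0,0,0,0,0,7.4],[0.085,0,0,0,0,0,7.4],[0.085,0,0,0,0,0,7.4],[0.085,0,0,0,0,0,7.4],[0.085,0,0,0,0,0,7]]]'; python3 -m inch '[[[0.085,-0.025,-0.01,0,0,0,0],[0.085,-0.045,-0.01,0,0,0,0],[0.085,-0.045,-0.01,0,0,0,0],[0.085,-0.045,-0.01,0,0,0,0],[0.085,-0.045,-0.01,0,0,0,0],[0.085,-0.045,-0.01,0,0,0,0],[0.085,-0.045,-0.002,0,0,0,0],[0.085,-0.03,0,0,0,0,0]]]'; python3 -m inch '[[[0.085,-0.027,0,0,0,0,0],[0.085,0,0,0,0,0,0],[0.085,0,0,0,0,0,0]]]'
cat > honey.py <<'E'
from h import *
c=grab('wrist','g.png'); P=cloud(c); s=bot.state(); print(s['ee_pos'],s['tcp_rot'])
Z=P[...,2]; m=(abs(Z-.085)<.006)&(np.hypot(P[...,0]-.425,P[...,1]+.325)<.06)
m=cv2.medianBlur(m.astype(np.uint8),5); cs,_=cv2.findContours(m,cv2.RETR_EXTERNAL,cv2.CHAIN_APPROX_NONE)
q=max(cs,key=cv2.contourArea)[:,0]; print(len(q),q.min(0),q.max(0),np.median(Z[m>0]))
w=(onz(c,q,.086)[:,:2]*1000).astype(np.float32); print('lid',cv2.minEnclosingCircle(w),cv2.fitEllipse(w))
E
python3 honey.py
```

```text
time_s: 12.5
ee_pos: [0.4912, 0.0819, 0.1982]
tcp_rot: [-179.8, 0.0, 89.7]
wrist_force: [-0.2, 0.1, -0.1]
opening: 0.998
time_s: 13.3
ee_pos: [0.4287, -0.2453, 0.1984]
tcp_rot: [-179.8, -0.1, 89.9]
wrist_force: [0.6, -0.2, -0.1]
opening: 0.998
time_s: 13.6
ee_pos: [0.4294, -0.2697, 0.1984]
tcp_rot: [-179.8, -0.2, 89.9]
wrist_force: [0.9, 0.9, -0.4]
opening: 0.994
[ 0.42958782 -0.26908452  0.19872488] [-1.79870974e+02 -1.36204522e-01  8.99782902e+01]
194 [214 215] [285 281] nan
lid ((424.6761474609375, -320.5091857910156), 32.77058792114258) ((424.8508605957031, -320.51531982421875), (62.67820358276367, 64.67047119140625), 177.73956298828125)
```

View pics/g.png

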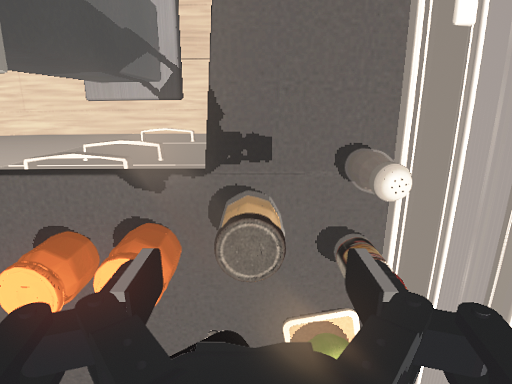

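```bash
python3 - <<'E'
from h import *
import pickle; S=pickle.load(open('S.pkl','rb'));b=pickle.load(open('im0.pkl','rb'))[1]; B=cloud(b)
for Q in (S,B):
  for z0 in (.03,.06,.09,.12,.15,.2,.25):
    k=(Q[...,2]>z0)&(Q[...,2]<z0+.03)&(Q[...,1]<-.34)&(Q[...,1]>-.7)&(Q[...,0]>.36)&(Q[...,0]<.5)
    if k.sum()>5: print(z0,k.sum(),Q[k][:,1].max().round(3),np.percentile(Q[k][:,1],90).round(3))
E
python3 -m inch '[[[0.085,-0.03,-0.005,0.01,0,0,0],[0.085,-0.022,0,0.01,0,0,0],[0.085,0,0,0.02,0,0,0],[0.085,0,0,0.03,0,0,0],[0.085,0,0,0.02,0,0,0],[0.085,0,0,0,0,0,0],[0.085,0,0,0,0,0,0]]]'; python3 - <<'E'
from h import *
grab('wrist','i.png')
E
```

```text
0.03 177 -0.454 -0.46
0.06 190 -0.341 -0.352
0.09 151 -0.442 -0.449
0.12 166 -0.437 -0.444
0.15 183 -0.432 -0.439
0.2 21 -0.467 -0.47
0.03 144 -0.457 -0.463
0.06 157 -0.34 -0.357
0.09 154 -0.346 -0.451
0.12 167 -0.441 -0.446
0.15 198 -0.434 -0.442
0.2 33 -0.468 -0.479
time_s: 14.35
ee_pos: [0.4255, -0.3212, 0.1103]
tcp_rot: [-180.0, -0.0, 90.1]
wrist_force: [0.9, 0.2, 0.3]
opening: 0.998
```

View pics/i.png

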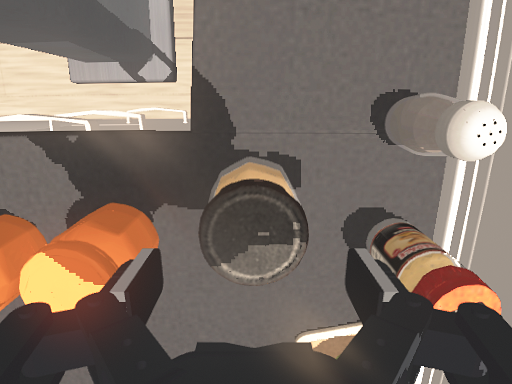

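Jar centred between the fingers (cols 160–347, jar at ~254); neighbours clear. Descend and grip.

```bash
python3 -m inch '[[[0.085,0,0,0.02,0,0,0],[0.085,0,0,0.025,0,0,0],[0.085,0,0,0.025,0,0,0],[0.085,0,0,0.014,0,0,0],[0.085,0,0,0,0,0,0],[0.085,0,0,0,0,0,0]]]'; python3 -m inch '[[[0.05,0,0,0,0,0,0],[0.05,0,0,0,0,0,0],[0.05,0,0,0,0,0,0],[0.05,0,0,0,0,0,0],[0.05,0,0,0,0,0,0],[0.05,0,0,0,0,0,0]]]'; python3 -m inch '[[[0.05,0,0,-0.005,0,0,0],[0.05,0,0,-0.015,0,0,0],[0.05,0,0,-0.03,0,0,0],[0.05,0,0,-0.03,0,0,0],[0.05,0,0,-0.03,0,0,0],[0.05,0,0,-0.02,0,0,0],[0.05,0,0,0,0,0,0]]]'
```

```text
time_s: 15.0
ee_pos: [0.426, -0.3225, 0.0273]
tcp_rot: [179.9, 0.1, 90.0]
wrist_force: [-0.2, -0.6, -0.0]
opening: 0.99
time_s: 15.6
ee_pos: [0.4259, -0.3228, 0.0283]
tcp_rot: [179.9, 0.1, 90.0]
wrist_force: [-2.3, 1.4, 9.7]
opening: 0.766
time_s: 16.3
ee_pos: [0.4265, -0.3232, 0.1593]
tcp_rot: [179.7, 0.3, 90.0]
wrist_force: [1.0, 0.7, -2.6]
opening: 0.768
```

```bash
python3 -m inch '[[[0.05,0.02,0.006,0,0,0,0],[0.05,0.04,0.009,0,0,0,0],[0.05,0.045,0.01,0,0,0,0],[0.05,0.045,0.01,0,0,0,0],[0.05,0.045,0.01,0,0,0,0],[0.05,0.045,0.008,0,0,0,0],[0.05,0.03,0.006,0,0,0,0],[0.05,0.02,0.002,0,0,0,0]]]';  python3 -m inch '[[[0.05,0,0,0.02,0,0,0],[0.05,0,0,0.02,0,0,0],[0.05,0,0,0.01,0,0,0],[0.05,0,0,0,0,0,0],[0.05,0,0,0,0,0,0]]]'
python3 - <<'E'
from h import *
c=grab('wrist','j.png'); a=grab('scene'); P=cloud(c);s=bot.state();print(s['ee_pos'],s['wrist_force'])
zt=s['ee_pos'][2]+.058
m=(abs(P[...,2]-zt)<.006)&(np.hypot(P[...,0]-s['ee_pos'][0],P[...,1]-s['ee_pos'][1])<.036)
m=cv2.medianBlur(m.astype(np.uint8),5); cs,_=cv2.findContours(m,cv2.RETR_EXTERNAL,cv2.CHAIN_APPROX_NONE); q=max(cs,key=cv2.contourArea)[:,0]
w=(onz(c,q,zt)[:,:2]*1000).astype(np.float32); print(q.min(0),q.max(0),cv2.minEnclosingCircle(w),np.nanmedian(P[...,2][m>0]))
cv2.imwrite('pics/j.png',np.hstack([cv2.resize(c['color'],(400,300)),cv2.resize(a['color'][100:250,130:330],(400,300))]))
E
```

```text
time_s: 17.1
ee_pos: [0.4857, -0.0295, 0.1548]
tcp_rot: [-179.9, -0.0, 90.1]
wrist_force: [-0.1, -0.0, -4.0]
opening: 0.767
time_s: 17.6
ee_pos: [0.4863, -0.0323, 0.106]
tcp_rot: [-180.0, -0.0, 90.0]
wrist_force: [0.6, -0.5, -2.3]
opening: 0.766
[ 0.48681199 -0.032403    0.10670542] [ 1.13255489  0.68875232 -3.01228013]
[147 242] [366 351] ((486.94537353515625, -21.508052825927734), 34.187767028808594) 0.1621997036881136
```

View pics/j.png

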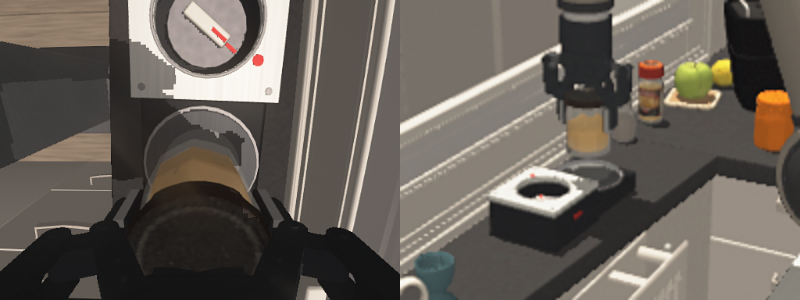

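```bash
python3 - <<'E'
from h import *
c=grab('wrist'); P=cloud(c); print(bot.state()['ee_pos'])
for r in range(190,300,6): print(r,np.nanmedian(P[r-1:r+2,250:257].reshape(-1,3),axis=0).round(4),c['color'][r,253])
E
```

```text
[ 0.48680617 -0.03236353  0.10677039]
190 [0.4862 0.0009 0.105 ] [ 59  81 103]
196 [0.4862 0.0008 0.1147] [ 56  80 103]
202 [0.4862 0.0006 0.1228] [ 58  82 105]
208 [0.4862 0.0008 0.1312] [ 65  95 121]
214 [ 4.862e-01 -1.000e-04  1.354e-01] [ 66  96 124]
220 [ 0.4862 -0.001   0.1397] [ 66  98 124]
226 [ 0.4862 -0.0021  0.1428] [ 68  98 125]
232 [0.4862 0.     0.1533] [25 32 40]
238 [ 4.862e-01 -3.000e-04  1.571e-01] [22 29 36]
244 [ 0.4862 -0.0008  0.1609] [23 30 38]
250 [ 0.4862 -0.0016  0.1633] [31 37 47]
256 [ 0.4862 -0.0033  0.1638] [31 39 46]
262 [ 0.4862 -0.0054  0.1634] [30 36 43]
268 [ 0.4862 -0.0078  0.1627] [40 47 53]
274 [ 0.4862 -0.0098  0.1626] [30 34 39]
280 [ 0.4862 -0.0119  0.163 ] [30 33 38]
286 [ 0.4862 -0.0142  0.1627] [30 33 36]
292 [ 0.4862 -0.0162  0.1628] [29 33 36]
298 [ 0.4862 -0.0186  0.1626] [29 32 36]
```

```bash
python3 -m inch '[[[0.05,-0.001,0.001,0.015,0,0,0],[0.05,0,0,0.012,0,0,0],[0.05,0,0,0.006,0,0,0],[0.05,0,0,0.001,0,0,0],[0.05,0,0,0,0,0,0],[0.05,0,0,0,0,0,0]]]'; python3 -m inch '[[[0.05,0,0,0.001,0,0,0],[0.05,0,0,0,0,0,0]]]'; python3 -m inch '[[[0.05,0,0,0.0007,0,0,0],[0.05,0,0,0,0,0,0]]]'
```

```text
time_s: 18.35
ee_pos: [0.4878, -0.0332, 0.0726]
tcp_rot: [179.9, 0.0, 90.0]
wrist_force: [-0.1, 0.9, -3.0]
opening: 0.769
time_s: 18.55
ee_pos: [0.4874, -0.0331, 0.0713]
tcp_rot: [180.0, 0.0, 90.0]
wrist_force: [0.3, 0.2, -3.0]
opening: 0.766
time_s: 18.75
ee_pos: [0.4872, -0.0331, 0.0703]
tcp_rot: [180.0, 0.0, 90.0]
wrist_force: [0.6, 0.7, -3.3]
opening: 0.764
```

```bash
python3 -m inch '[[[0.05,0,0,0.0006,0,0,0],[0.05,0,0,0,0,0,0]]]'; python3 -m inch '[[[0.05,0,0,0.0006,0,0,0],[0.05,0,0,0,0,0,0]]]'; python3 -m inch '[[[0.05,0,0,0.0005,0,0,0],[0.05,0,0,0,0,0,0]]]'
```

```text
time_s: 18.95
ee_pos: [0.4872, -0.0331, 0.0696]
tcp_rot: [-180.0, -0.0, 90.0]
wrist_force: [0.1, 0.9, -3.2]
opening: 0.765
time_s: 19.15
ee_pos: [0.4872, -0.0331, 0.0691]
tcp_rot: [-180.0, 0.0, 90.0]
wrist_force: [0.2, -0.1, -2.7]
opening: 0.768
time_s: 19.35
ee_pos: [0.4873, -0.0331, 0.0686]
tcp_rot: [180.0, 0.0, 90.0]
wrist_force: [0.2, 0.7, -3.8]
opening: 0.766
```

```bash
python3 -m inch '[[[0.05,0,0,0.0004,0,0,0],[0.05,0,0,0,0,0,0]]]'; python3 -m inch '[[[0.05,0,0,0.0004,0,0,0],[0.05,0,0,0,0,0,0]]]'; python3 -m inch '[[[0.05,0,0,0.0004,0,0,0],[0.05,0,0,0,0,0,0]]]'
```

```text
time_s: 19.55
ee_pos: [0.4872, -0.033, 0.0685]
tcp_rot: [180.0, 0.0, 90.0]
wrist_force: [-1.9, 0.5, 0.3]
opening: 0.764
time_s: 19.75
ee_pos: [0.4873, -0.033, 0.0684]
tcp_rot: [180.0, 0.0, 90.0]
wrist_force: [-3.2, 0.8, 5.8]
opening: 0.769
time_s: 19.95
ee_pos: [0.4873, -0.033, 0.0684]
tcp_rot: [180.0, 0.0, 90.0]
wrist_force: [-4.2, 1.1, 9.5]
opening: 0.766
```

That last step overshot: 9.5 N on the wrist, about 12 N on the plate. Easing off before I release.

```bash
python3 -m inch '[[[0.05,0,0,-0.0009,0,0,0],[0.05,0,0,0,0,0,0]]]'; python3 -m inch '[[[0.075,0,0,0,0,0,0],[0.075,0,0,0,0,0,0],[0.075,0,0,0,0,0,0],[0.08,0,0,0,0,0,0],[0.08,0,0,0,0,0,0]]]'; python3 -m inch '[[[0.08,0,0,-0.01,0,0,0],[0.08,0,0,-0.03,0,0,0],[0.08,0,0,-0.04,0,0,0],[0.08,0,0,-0.045,0,0,0],[0.08,-0.04,-0.01,-0.03,0,0,0],[0.08,-0.045,-0.02,0,0,0,0],[0.08,-0.02,0,0,0,0,0],[0.08,0,0,0,0,0,0]]]'
python3 - <<'E'
from h import *
c=grab('wrist'); a=grab('scene'); P=cloud(c); Z=P[...,2]; print(bot.state()['ee_pos'],bot.state()['wrist_force'])
m=(abs(Z-.125)<.006)&(np.hypot(P[...,0]-.488,P[...,1]+.033)<.06); m=cv2.medianBlur(m.astype(np.uint8),5)
cs,_=cv2.findContours(m,cv2.RETR_EXTERNAL,cv2.CHAIN_APPROX_NONE); q=max(cs,key=cv2.contourArea)[:,0]
print('lid',cv2.minEnclosingCircle((onz(c,q,.126)[:,:2]*1000).astype(np.float32)),np.nanmedian(Z[m>0]))
cv2.imwrite('pics/k.png',np.hstack([cv2.resize(c['color'],(400,300)),cv2.resize(a['color'][100:250,130:330],(400,300))]))
E
```

```text
time_s: 20.15
ee_pos: [0.4875, -0.0331, 0.0684]
tcp_rot: [180.0, 0.0, 90.0]
wrist_force: [-0.1, 1.6, 0.8]
opening: 0.768
time_s: 20.65
ee_pos: [0.4873, -0.0331, 0.0683]
tcp_rot: [180.0, 0.0, 90.0]
wrist_force: [0.2, -0.4, 1.0]
opening: 0.938
time_s: 21.45
ee_pos: [0.4572, -0.1396, 0.2238]
tcp_rot: [179.9, 0.1, 89.8]
wrist_force: [0.4, -0.4, 0.5]
opening: 0.941
[ 0.45735662 -0.13711489  0.22310069] [-0.18525421  0.58369479  0.48538254]
lid ((486.634765625, -33.94204330444336), 32.00282669067383) 0.12468685684871408
```

View pics/k.png

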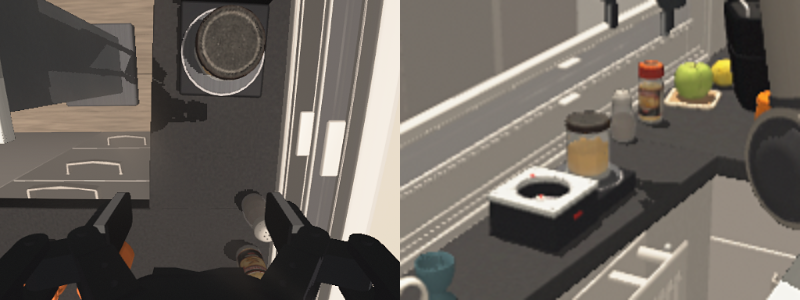

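The jar stands upright on the plate at (0.487, −0.034), about 1 mm from its centre, and the robot is clear. Handing in.

```bash
python3 -c "
from cell import bot
print(bot.sign_off(), bot.state()['time_s'])"
```

```text
the job is handed in; nothing more can be done
the job is handed in; nothing more can be done
```

The warmer is switched on and the honey jar stands upright in the middle of the warming plate, released; the job was handed in at about 21.5 s. One force limit may have been exceeded while setting the jar down.

- **Dial:** I straddled the grip bar, felt first contact about 28 mm below the guard, and pressed with about 8.5–9.5 N to free it. I turned it clockwise until it met the stop, then let it rise. While turning, wrist readings ranged from 5.8 to 9.5 N. A check afterwards showed the bar turned by about 72° (1.26 rad). It lay at −40° against −38° for the red dot, inside the notch play. The disc was back up at 27.9 mm below the guard, against 27.5 mm before.
- **Honey jar:** The last picture puts it about 1 mm from the plate's centre. The lid is at the expected height and the arm is clear.
- **Other things:** The salt shaker and spice jar are still standing in the last scene picture, and the visible part of the egg cup looks unmoved. I did not measure their positions again.
- **Force on the plate:** My last 0.4 mm steps down overshot. The wrist read 9.5 N upward, so with the jar's weight the plate carried about 12–13 N for about 0.2 s before I eased off and let go. If the 10 N housing limit covers the warming plate, that exceeded it.
- **Disagreement in measurements:** Wrist camera positions of the guard opening differed by 2–3 mm between views. The finger clearance absorbed this, though up to about 4 N of sideways force appeared while turning the dial.

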